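# Widen the jar rack by one hole and stand the spice jar in it

## Task

The jar rack is too narrow for the spice jar that stands outside it. Squeeze the rack's snap button flush, slide the tube out until the button clicks into the next hole, without ever wrenching the tube against the locked button, then stand the spice jar upright on the worktop in the gap between the tin and the rack's sliding end. Do not knock over or push aside the pot and the tin that already stand in the rack.

Things in the scene. Friction and masses are not known exactly. Their poses are not given: they have to be found in the camera images.
- rack: Fixed part of the jar rack. Origin on the worktop in the inner face of the fixed wooden end board, below the tube's axis. x: level along the tube, the way the rack opens; y: level, away from the robot, to the jars' side; z up. End boards are 10 mm thick, 85 mm high, from y = -27 to 148 mm. Tube axis 50 mm up at y = 0. A guide rod 9 mm thick, 25 mm up, runs along at y = 138 mm.
- sleeve: Sliding part: square outer tube (32 by 32 mm, rear face 16 mm behind the axis, front plate 16.5 mm before it) with the sliding end board. Slides only along rack x; drag 5 N with the button under it. Origin on the tube's axis in the inner face of that board (rack x = 165 mm at the start), axes as the rack's. The tube reaches 154 mm back from it; 18 mm holes 50 mm and 93 to 116 mm back of it.
- first_hole (a point): Middle of the hole, in the tube's front, that holds the button at the start. The next hole is 43 to 66 mm nearer the fixed end (it differs from rack to rack), so the tube must go that far outward (rack +x). There the button springs out by itself and locks the tube, with about 1 mm of play either way; a tube moved too little does not lock.
- snap_button: Spring stud on the fixed inner tube, 16 mm across, conical with a 5 mm flat tip (origin; axes as the rack's), pointing to rack -y. Out, its tip is 5 mm proud (rack y = -21.5 mm, 3 N); flush is y = -16.5 mm (5 N). Pinch it from above against the tube's back (32.5 mm across when flush) and draw the tube: 5 to 12 N take the hole's edge over it. Over 20 N between stud and tube does damage.
- jar_row (a point): Point on the worktop in the middle of the row of jars (rack y = 88 mm), at rack x = 110 mm, about where the tin stands. The pot stands near rack x = 40 mm; the free gap is beyond the tin (rack +x). Axes as the rack's.
- sliding_end (a point): Point at worktop height on the inner face of the sliding end board, in the middle of the row (rack y = 88 mm). It moves with the tube. At the start it leaves a gap of under 30 mm to the tin, after one hole 65 mm or more.
- spice_jar: The spice jar to put in: upright cylinder 45 mm across, 106 mm high (lid from 85 mm up), about 0.1 kg, standing on the worktop outside the rack, on the robot's right. Origin: middle of its underside, z up.
- tin: Tin standing in the rack, 57 mm across, 72 mm high. Origin: middle of its underside. To be left standing.
- starch_pot: Plastic pot standing in the rack beside the fixed end, 70 mm across, 70 mm high. Origin: middle of its underside. To be left standing.
Mind the look-alikes: they are no part of the job. Leave any green or orange look-alike of the tin alone.

How it is judged:
By the outcome, as a careful person would: the job done as asked, in the order asked, and still so for the second after the job is handed in, with the robot touching nothing.
It also fails if it takes over 51 s, if anything falls off the work surface, if the arm or the gripper's body presses on something with over 40 N, if the wrist force passes 120 N, or if a joint passes its speed limit or range.

## Robot

A 6-joint arm with a two-finger parallel gripper is mounted at the origin on a cart in front of the work surface, level with it; the furniture and walls round the work are solid. World frame = base frame: x ahead of the robot, y to its left, z up, the work surface at z = 0. Lengths are in mm, angles in rad, forces in N, time in s.
With the tool pointing down it reaches from about 300 to 775 mm from the base axis. Payload 14.6 kg.
Tool frame: the origin (TCP) lies on the centre line of the jaws, within the pads' length; the fingertips stand 11 mm ahead of it and the grasp point (between the pads) lies 8 mm behind it; z points along the fingers, y is the direction in which the jaws open and shut (so a half turn about z gives the same grasp; the last joint's range is limited). The gripper opens to 94 mm and grips with 3 to 60 N. Pads are 16 mm wide; open, the fingers measure 119 mm over their backs; the gripper's body (75 mm by 177 mm) begins 78 mm behind the grasp point.
Start: joints at [1.152, 0.3, 1.521, -0, 1.321, -0.067], TCP at [189.52, 516.305, 216.446] pointing down, gripper open.
Joint ranges: [-3.03, 3.03], [-0.79, 2.21], [0.23, 2.52], [-1.04, 4.18], [0, 3.07], [-2.55, 2.55]. Speed limits (rad/s): [2.22, 2.22, 2.57, 3.14, 3.14, 3.14].

## Interface

Orientations are given as a rotation vector (axis times angle).
In Python, from bench import arm gives the robot as it stands.
- The arm moves only by the tool move_arm, never from a script. Its argument "increments" is one flat list of numbers, 7 for each row, row after row: the shift along the tool's x, y, z scaled (see below), then the turn, a rotation vector about the tool's x, y, z scaled (see below), then the closure, from 0 (fully open) to 1 (shut). A call has exactly 5 rows; each row shifts and turns the commanded pose from where the row before left it, along the tool's axes as they then stand; what a row does not reach is not made up. The controller multiplies each number of a shift by 30 cm and each number of a turn by 0.5 rad. A row lasts 1/12 s, in which the tool goes at most 41.7 mm and 7.16 degrees, less where a joint would pass 70% of its speed; a pose out of reach is approached as far as the arm can. A call with a number of a shift or a turn outside -1 to 1 is refused whole. A call with a gripper value outside its range is refused whole. The fingers move at their own pace and stop on an object; "squeeze" is the grip in N (left out, the last holds). Time passes only in rows, so rows that do not move let the fingers close, or fill a call up. It gives the time, the measured TCP pose, the force and the opening at its end, in the units of the state.
- arm.state(): the state, without advancing time (a new reading comes with each control period).
- arm.snapshot(name): name is "scene" or "top"; returns the picture (480x640x3 uint8, blue, green, red); there is no depth.
- arm.camera_info(name): a dict with "intrinsics" (3x3 intrinsics, pixels), "pose" (4x4, takes a point from camera to world coordinates). Camera axes: x right, y down, z forward; pixel columns grow to the right and rows downward; lengths in mm; the calibration is good to about 2 mm. A picture is of the moment at which its call begins. camera_info takes no time and is no camera call.
- arm.close_job(): hands the job in, once; it reports no verdict.
The state is a dict: "time": time; "joint_pos": joint angles; "dq": joint speeds; "tau": joint torques, N m; "position": TCP position; "eef_rot": TCP orientation; "force": force on the tool from outside, world axes, zero at the start; "wrist_torque": the same for the moment, N m; "width": finger opening in mm.
Only numpy, scipy, OpenCV 4.12 (cv2) and the standard library are available. Lean on these libraries where they do the work, as an engineer would, in place of code of your own. Each camera call takes 0.05 s, during which the arm holds its last target. There are 200 camera calls.

## Working session

There is one attempt and no reset: what is moved stays moved. The work goes in short steps, Python scripts to look and compute and a tool call to move; the robot and the scene stay as the last step left them, time stands still between calls to the robot, and variables do not carry over. Pictures are saved under pics/ and viewed, about 8 in all and at most 12, crops included, and the job is handed in when it is done.

Besides the shell and the picture viewer there is one more tool, called after "Request:" as name(argument=value, ...) on one line, values as JSON. move_arm: Moves the arm, as the interface text tells. Shifts and turns lie within -1 to 1; 1 stands for 30 cm of shift or 0.5 rad of turn. Its arguments: {"type":"object","properties":{"increments":{"type":"array"},"squeeze":{"type":"number"}},"required":["increments"]}

```bash
ls; mkdir -p pics; cat > h.py <<'E'
import numpy as np, cv2
from bench import arm
from scipy.spatial.transform import Rotation as R
def ray(n,u,v):
    c=arm.camera_info(n);K=np.array(c["intrinsics"]);T=np.array(c["pose"])
    d=T[:3,:3]@np.linalg.inv(K)@[u,v,1.];return T[:3,3],d/np.linalg.norm(d)
def onz(n,u,v,z):
    o,d=ray(n,u,v);return o+d*(z-o[2])/d[2]
def proj(n,P):
    c=arm.camera_info(n);K=np.array(c["intrinsics"]);T=np.linalg.inv(np.array(c["pose"]))
    q=K@(T[:3,:3]@np.asarray(P,float)+T[:3,3]);return q[:2]/q[2]
def tri(n1,p1,n2,p2):
    a,d=ray(n1,*p1);b,e=ray(n2,*p2)
    s=np.linalg.lstsq(np.c_[d,-e],b-a,rcond=None)[0];P=a+d*s[0];Q=b+e*s[1];return (P+Q)/2,np.linalg.norm(P-Q)
E
python3 - <<'E'
from h import *
for n in("scene","top"):
    cv2.imwrite(f"pics/{n}0.png",arm.snapshot(n)); c=arm.camera_info(n); print(n,np.round(c["intrinsics"],1).tolist(),np.round(c["pose"],3).tolist())
s=arm.state();print(s)
E
```

```text
pics
scene [[612.6, 0.0, 314.9], [0.0, 612.6, 252.9], [0.0, 0.0, 1.0]] [[0.592, -0.45, 0.668, -113.157], [-0.806, -0.355, 0.474, -574.867], [0.024, -0.819, -0.573, 651.089], [0.0, 0.0, 0.0, 1.0]]
top [[528.1, 0.0, 322.9], [0.0, 528.1, 235.1], [0.0, 0.0, 1.0]] [[-0.072, -0.972, 0.224, 392.134], [-0.997, 0.071, -0.012, -92.213], [-0.004, -0.224, -0.975, 967.071], [0.0, 0.0, 0.0, 1.0]]
{'time': 0.1, 'joint_pos': array([ 1.15239141e+00,  3.00385563e-01,  1.52152252e+00, -1.42764163e-05,
        1.32070741e+00, -6.65542948e-02]), 'dq': array([-0.00057435, -0.00018716, -0.00253198, -0.00024261, -0.00164904,
        0.00169562]), 'tau': array([ 1.11039622e-03, -5.32645833e+01, -3.53288198e+01,  7.09676463e-02,
        2.34395906e-02, -7.46729347e-05]), 'position': array([189.43922609, 516.10255301, 215.95801967]), 'eef_rot': array([-5.49792985e-01, -3.09287422e+00,  1.56477359e-03]), 'force': array([ 0.20258813,  0.02883143, -0.05990665]), 'wrist_torque': array([ 0.03099278,  0.0063128 , -0.03518289]), 'width': 93.92608323436191}
```

View pics/scene0.png

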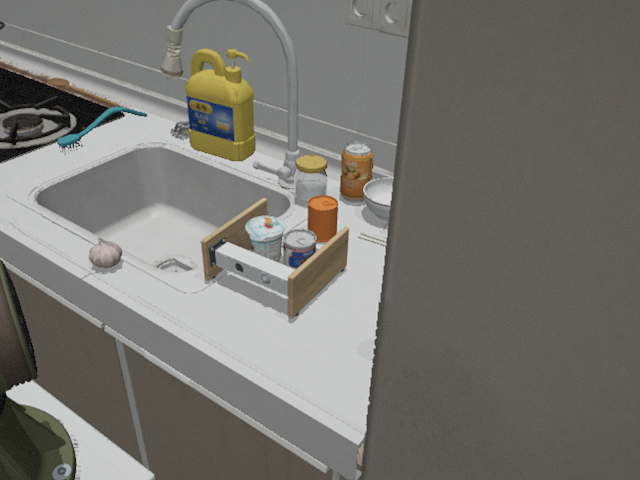

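View pics/top0.png

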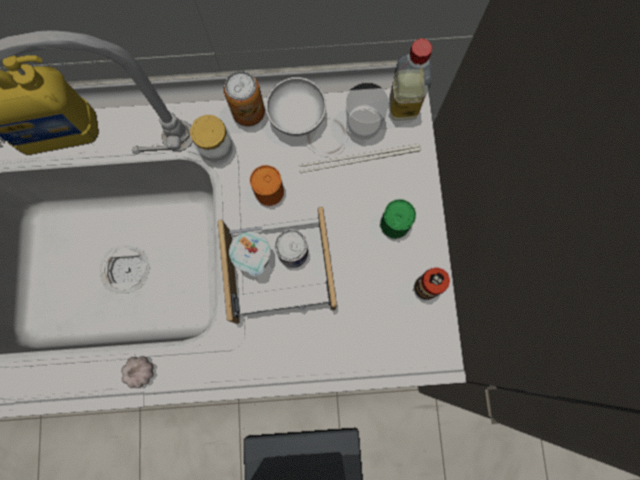

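The scene picture shows the rack: tube front at about (250,270), the two dark dots at (239,267) and (265,279) being the button and the other hole, pot (265,235), tin (299,246). In the top picture the rack is at x 220–335, y 210–320. Jar-sized candidates are the orange can (267,185), the green can (398,218) and the red-lidded jar (432,283). I take the red-lidded one as the spice jar, because it is narrow, tall and on the robot's right. I'll confirm that with an enlarged crop.

```bash
python3 - <<'E'
from h import *
a=cv2.imread("pics/scene0.png")[190:325,190:360];b=cv2.imread("pics/top0.png")[195:330,210:460]
a=cv2.resize(a,None,fx=2.3,fy=2.3,interpolation=3) if 0 else cv2.resize(a,(425,337),interpolation=3)
A=cv2.imread("pics/scene0.png")[200:320,195:355];A=cv2.resize(A,(400,300),interpolation=3)
D=cv2.imread("pics/scene0.png")[245:305,205:285];D=cv2.resize(D,(400,300),interpolation=3)
B=cv2.imread("pics/top0.png")[200:325,210:343];B=cv2.resize(B,(400,300),interpolation=3)
C=cv2.imread("pics/top0.png")[190:310,370:490][:, :];C=cv2.resize(C,(400,300),interpolation=3)
B=cv2.resize(cv2.imread("pics/top0.png")[200:326,210:378],(400,300),interpolation=3)
C=cv2.resize(cv2.imread("pics/top0.png")[190:310,340:500],(400,300),interpolation=3)
cv2.imwrite("pics/crop1.png",np.vstack([np.hstack([A,D]),np.hstack([B,C])]))
E
```

```text
(no output)
```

View pics/crop1.png

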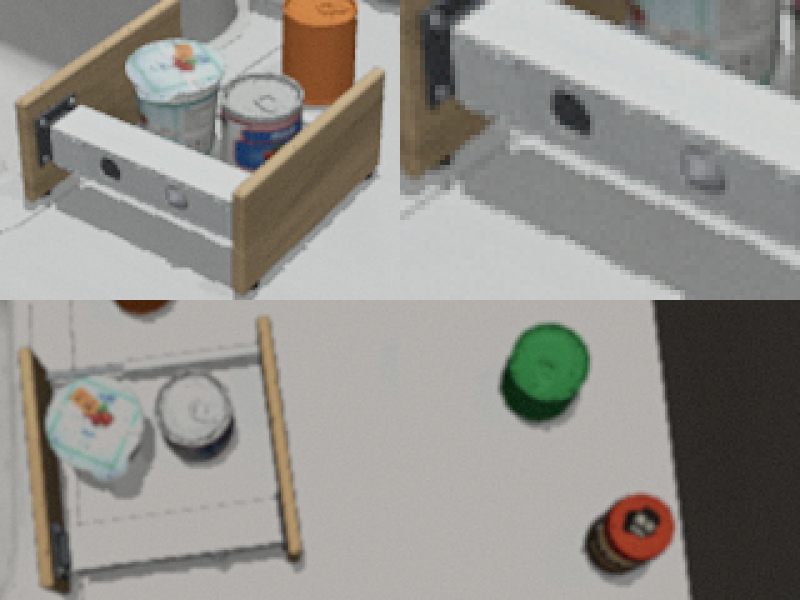

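```bash
python3 - <<'E'
from h import *
im=cv2.imread("pics/top0.png");hsv=cv2.cvtColor(im,cv2.COLOR_BGR2HSV)
m=cv2.inRange(hsv,(8,60,120),(28,255,255)); m[:200]=0;m[325:]=0;m[:,:210]=0;m[:,345:]=0
n,l,s,c=cv2.connectedComponentsWithStats(m)
rects=[]
for i in range(1,n):
    if s[i,4]>150:
        pts=np.argwhere(l==i)[:,::-1].astype(np.float32);r=cv2.minAreaRect(pts);b=cv2.boxPoints(r)
        W=np.array([onz("top",*p,85.) for p in b]);print("wood",s[i],np.round(b,1).tolist());print(np.round(W[:,:2],1).tolist(), [round(np.linalg.norm(W[k]-W[(k+1)%4]),1) for k in range(4)])
# red lid
m=cv2.inRange(hsv,(0,140,90),(10,255,255));m[:,:400]=0;m[:250]=0;m[320:]=0
p=np.argwhere(m)[:,::-1].astype(np.float32);c,r=cv2.minEnclosingCircle(p);print("lid",c,r,onz("top",*c,106.), onz("top",c[0]+r,c[1],106.)-onz("top",*c,106.))
for nm,u,v,z in(("tin",291.5,246.5,72.),("pot",249.5,252.5,70.),("green",399,216,72.)):print(nm,np.round(onz("top",u,v,z),1))
# scene button, other hole; board corners
print(ray("scene",265.6,279),ray("scene",239.2,267.6))
E
```

```text
wood [318 207  19 100 531] [[317.20001220703125, 207.3000030517578], [322.6000061035156, 206.5], [336.79998779296875, 305.5], [331.29998779296875, 306.20001220703125]]
[[645.0, -96.7], [645.7, -106.3], [473.4, -117.4], [472.7, -108.2]] [np.float64(9.6), np.float64(172.7), np.float64(9.2), np.float64(172.6)]
wood [218 220  14 101 494] [[217.39999389648438, 220.1999969482422], [222.39999389648438, 219.6999969482422], [231.6999969482422, 319.79998779296875], [226.6999969482422, 320.20001220703125]]
[[634.6, 76.8], [634.8, 68.1], [462.5, 57.8], [462.4, 66.1]] [np.float64(8.7), np.float64(172.5), np.float64(8.3), np.float64(172.5)]
lid (435.5, 280.34210205078125) 13.132974624633789 [ 500.54343439 -281.3830601   106.        ] [ -1.56712311 -21.44862569   0.        ]
tin [581.6 -47.5  72. ]
pot [576.7  25.7  70. ]
green [ 622.3 -238.7   72. ]
(array([-113.15664895, -574.86734951,  651.08890018]), array([ 0.59908132,  0.52172825, -0.60737237])) (array([-113.15664895, -574.86734951,  651.08890018]), array([ 0.57985379,  0.56078672, -0.59100578]))
```

```bash
cat >> h.py <<'E'
ang=np.radians(3.6);ex=np.array([np.sin(ang),-np.cos(ang),0]);ey=np.array([np.cos(ang),np.sin(ang),0]);O=np.array([488.2,58.7,0])
def rk(x,y,z): return O+x*ex+y*ey+np.array([0,0,z])
def tork(P): d=np.asarray(P)-O; return np.round([d@ex,d@ey,d[2]],1)
Rd=np.c_[-ex,ey,[0,0,-1.]]          # tool down, jaws along rack y
def tilt(deg): return Rd@R.from_rotvec([0,np.radians(deg),0]).as_matrix()
def plan(P,Rt,n,clo,P0=None,R0=None):
    s=arm.state();P0=s["position"] if P0 is None else P0;R0=R.from_rotvec(s["eef_rot"]) if R0 is None else R.from_matrix(R0)
    P=np.asarray(P,float);Rt=R.from_matrix(Rt);w=(R0.inv()*Rt).as_rotvec();p=np.array(P0,float);r=R0;n5=-(-n//5)*5;out=[]
    for i in range(n5):
        k=min(i+1,n)/n;q=P0+(P-P0)*k
        sh=np.round(r.inv().apply(q-p)/300,3);tu=np.round(w/n/.5,3) if i<n else np.zeros(3)
        out+=[*sh.tolist(),*tu.tolist(),clo]
        p=p+r.apply(sh*300);r=r*R.from_rotvec(tu*.5)
        if i%5==4: print([round(float(v),3)+0 for v in out]);out=[]
    print("end",np.round(p,1),"rot err deg",round(np.degrees((r.inv()*Rt).magnitude()),2))
    return p,r.as_matrix()
def rep():
    s=arm.state();print(round(s["time"],2),"rack",tork(s["position"]),"F rack",np.round([s["force"]@ex,s["force"]@ey,s["force"][2]],1),"w",round(s["width"],1),"roterr",np.round(np.degrees((R.from_matrix(Rd).inv()*R.from_rotvec(s["eef_rot"])).as_rotvec()),2))
E
python3 - <<'E'
from h import *
for p in((440,130),(457,283),(465,375)):print(np.round(onz("top",*p,0),1))
print(np.round(tork([500.5,-281.4,0]),1), rk(115,0,130))
plan(rk(115,0,130),Rd,17,0.415)
E
```

```text
[ 809.  -349.2    0. ]
[ 506.1 -343.5    0. ]
[ 342.6 -336.5    0. ]
[340.2  -9.1   0. ] [495.42090975 -56.07307377 130.        ]
[-0.095, -0.085, 0.017, 0.0, 0.0, 0.136, 0.415, -0.1, -0.078, 0.017, 0.0, 0.0, 0.136, 0.415, -0.106, -0.071, 0.017, 0.0, 0.0, 0.136, 0.415, -0.11, -0.063, 0.017, 0.0, 0.0, 0.136, 0.415, -0.114, -0.056, 0.017, 0.0, 0.0, 0.136, 0.415]
[-0.118, -0.048, 0.017, 0.0, 0.0, 0.136, 0.415, -0.121, -0.04, 0.017, 0.0, 0.0, 0.136, 0.415, -0.123, -0.032, 0.016, 0.0, 0.0, 0.136, 0.415, -0.125, -0.023, 0.017, 0.0, 0.0, 0.136, 0.415, -0.127, -0.015, 0.017, 0.0, 0.0, 0.136, 0.415]
[-0.127, -0.006, 0.017, 0.0, 0.0, 0.136, 0.415, -0.127, 0.003, 0.017, 0.0, 0.0, 0.136, 0.415, -0.127, 0.011, 0.017, 0.0, 0.0, 0.136, 0.415, -0.125, 0.02, 0.017, 0.0, 0.0, 0.136, 0.415, -0.124, 0.028, 0.017, 0.0, 0.0, 0.136, 0.415]
[-0.122, 0.037, 0.017, 0.0, 0.0, 0.136, 0.415, -0.119, 0.044, 0.017, 0.0, 0.0, 0.136, 0.415, 0.0, 0.0, 0.0, 0.0, 0.0, 0.0, 0.415, 0.0, 0.0, 0.0, 0.0, 0.0, 0.0, 0.415, 0.0, 0.0, 0.0, 0.0, 0.0, 0.0, 0.415]
end [495.3 -56.  130. ] rot err deg 0.06
```

Request:
move_arm(increments=[-0.095,-0.085,0.017,0,0,0.136,0.415,-0.1,-0.078,0.017,0,0,0.136,0.415,-0.106,-0.071,0.017,0,0,0.136,0.415,-0.11,-0.063,0.017,0,0,0.136,0.415,-0.114,-0.056,0.017,0,0,0.136,0.415], squeeze=25)

```text
time: 0.52
position: [279.7, 346.5, 190.5]
eef_rot: [-1.069, -2.954, 0.0]
force: [1.3, -0.5, 0.3]
width: 64.0
```

Request:
move_arm(increments=[-0.118,-0.048,0.017,0,0,0.136,0.415,-0.121,-0.04,0.017,0,0,0.136,0.415,-0.123,-0.032,0.016,0,0,0.136,0.415,-0.125,-0.023,0.017,0,0,0.136,0.415,-0.127,-0.015,0.017,0,0,0.136,0.415])

```text
time: 0.93
position: [369.9, 177.9, 165.5]
eef_rot: [1.554, 2.73, 0.0]
force: [1.0, -0.7, -0.5]
width: 54.4
```

Request:
move_arm(increments=[-0.127,-0.006,0.017,0,0,0.136,0.415,-0.127,0.003,0.017,0,0,0.136,0.415,-0.127,0.011,0.017,0,0,0.136,0.415,-0.125,0.02,0.017,0,0,0.136,0.415,-0.124,0.028,0.017,0,0,0.136,0.415])

```text
time: 1.35
position: [460.0, 9.6, 139.9]
eef_rot: [-1.994, -2.427, 0.0]
force: [1.4, 2.2, 0.0]
width: 55.3
```

Request:
move_arm(increments=[-0.122,0.037,0.017,0,0,0.136,0.415,-0.119,0.044,0.017,0,0,0.136,0.415,0,0,0,0,0,0,0.415,0,0,0,0,0,0,0.415,0,0,0,0,0,0,0.415])

```text
time: 1.77
position: [495.0, -55.4, 129.7]
eef_rot: [-2.149, -2.29, 0.001]
force: [-0.4, 0.6, -0.0]
width: 55.2
```

```bash
python3 - <<'E'
from h import *
rep()
a=arm.snapshot("scene")[100:320,130:390];b=arm.snapshot("top")[180:345,200:360]
a=cv2.resize(a,(472,400),interpolation=3);b=cv2.resize(b,(328,338),interpolation=3);c=np.zeros((400,800,3),np.uint8);c[:,:472]=a;c[:338,472:]=b
cv2.imwrite("pics/c2.png",c)
plan(rk(115,0,42),Rd,5,0.415)
E
```

```text
1.77 rack [114.3  -0.4 129.7] F rack [-0.6 -0.4 -0. ] w 55.2 roterr [ 0.05  0.02 -0.03]
[-0.001, 0.0, 0.059, 0.0, 0.0, 0.001, 0.415, -0.001, 0.0, 0.059, 0.0, 0.0, 0.001, 0.415, -0.001, 0.0, 0.058, 0.0, 0.0, 0.001, 0.415, -0.001, 0.001, 0.059, 0.0, 0.0, 0.001, 0.415, 0.0, 0.0, 0.059, 0.0, 0.0, 0.001, 0.415]
end [495.5 -55.9  42. ] rot err deg 0.04
```

View pics/c2.png

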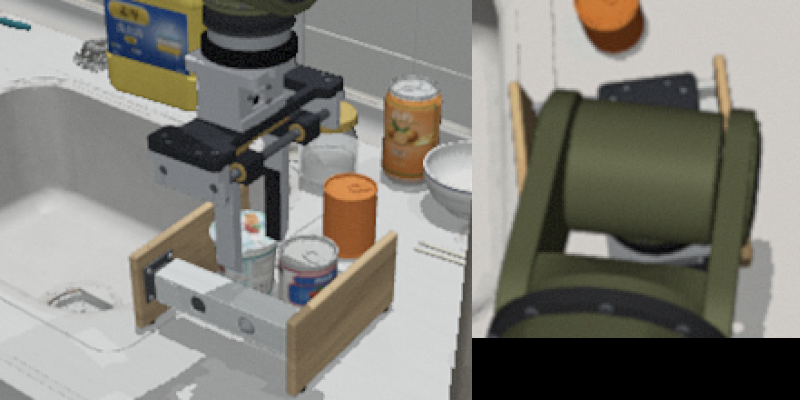

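Wrist is over the rack, fingers straddling the tube: front fingertip at crop (228,265), button at (244,326), other hole at (198,303). Nothing is in the way of the back finger. Descending.

Request:
move_arm(increments=[-0.003,0.001,0.059,0,0,0,0.415,0,0,0.059,0,0,0,0.415,0,0,0.058,0,0,0,0.415,0,0,0.059,0,0,0,0.415,0,0,0.058,0,0,0,0.415])

```text
time: 2.28
position: [495.6, -55.5, 41.8]
eef_rot: [2.148, 2.292, 0.001]
force: [0.0, 0.2, -0.6]
width: 55.0
```

Request:
move_arm(increments=[0,0,0,0,0,0,0.415,0,0,0,0,0,0,0.47,0,0,0,0,0,0,0.52,0,0,0,0,0,0,0.55,0,0,0,0,0,0,0.55])

```text
time: 2.7
position: [496.0, -56.5, 43.2]
eef_rot: [2.149, 2.29, 0.001]
force: [-1.7, 0.4, 0.8]
width: 42.2
```

```bash
python3 - <<'E'
from h import *
rep()
a=arm.snapshot("scene")[180:320,190:360]
cv2.imwrite("pics/c3.png",cv2.resize(a,(680,560),interpolation=3))
E
```

```text
2.7 rack [115.5   0.6  43.2] F rack [-0.5 -1.7  0.8] w 42.2 roterr [-0.06 -0.02 -0.03]
```

View pics/c3.png

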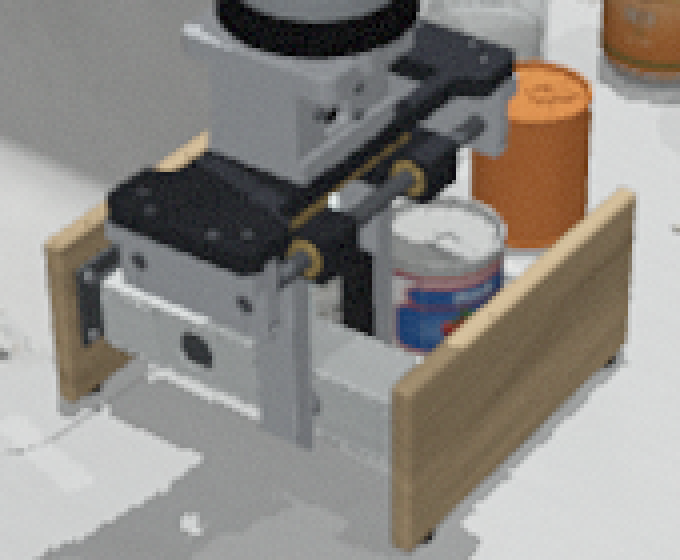

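The front finger covers the button, with tip at crop (285,435) and a sliver of the hole at (317,402). The back finger lies between tube and tin with room to spare. I'll check the centring by projection.

```bash
python3 - <<'E'
from h import *
f=lambda x,y,z:np.round((proj("scene",rk(x,y,z))-[190,180])*4)
for a in((107.5,-33.6,32),(123.5,-33.6,32),(123.5,-21,32),(115,-21.5,50),(123,-17,50),(115,-16.5,50),(61,-16.5,50)):print(a,f(*a))
E
```

```text
(107.5, -33.6, 32) [259. 446.]
(123.5, -33.6, 32) [291. 460.]
(123.5, -21, 32) [310. 444.]
(115, -21.5, 50) [291. 402.]
(123, -17, 50) [314. 403.]
(115, -16.5, 50) [298. 396.]
(61, -16.5, 50) [193. 350.]
```

Request:
move_arm(increments=[0,0,0,0,0,0,0.8,0,0,0,0,0,0,0.8,0,0,0,0,0,0,0.8,0,0,0,0,0,0,0.8,0,0,0,0,0,0,0.8], squeeze=25)

```text
time: 3.17
position: [496.0, -56.6, 42.4]
eef_rot: [2.15, 2.29, 0.001]
force: [-2.2, 1.4, 5.4]
width: 32.1
```

```bash
python3 -c "
from h import *
rep()"
```

```text
3.17 rack [115.6   0.5  42.4] F rack [-1.6 -2.1  5.4] w 32.1 roterr [-0.03 -0.   -0.01]
```

Width 32.1 mm means the button is flush. Drawing gently first.

Request:
move_arm(increments=[-0.002,0,0,0,0,0,0.8,-0.002,0,0,0,0,0,0.8,-0.003,0,0,0,0,0,0.8,-0.003,0,0,0,0,0,0.8,-0.003,0,0,0,0,0,0.8], squeeze=28)

```text
time: 3.58
position: [496.2, -60.0, 42.4]
eef_rot: [-2.15, -2.29, -0.001]
force: [-2.2, 5.9, 5.9]
width: 32.6
```

```bash
python3 -c "
from h import *
rep()"
```

```text
3.58 rack [119.    0.5  42.4] F rack [-6.  -1.8  5.9] w 32.6 roterr [-0.03  0.04 -0.01]
```

Request:
move_arm(increments=[-0.004,0,0,0,0,0,0.8,-0.004,0,0,0,0,0,0.8,-0.004,0,0,0,0,0,0.8,-0.004,0,0,0,0,0,0.8,-0.004,0,0,0,0,0,0.8])

```text
time: 4.0
position: [496.6, -65.9, 42.4]
eef_rot: [-2.15, -2.29, -0.001]
force: [-1.5, 4.7, 6.8]
width: 32.2
```

```bash
python3 - <<'E'
from h import *
rep()
im=arm.snapshot("scene"); cv2.imwrite("pics/s4.png",im)
E
```

```text
4.0 rack [124.9   0.5  42.4] F rack [-4.8 -1.2  6.8] w 32.2 roterr [-0.02  0.04 -0.02]
```

```bash
cat >> h.py <<'E'
def board(im=None):
    im=arm.snapshot("top") if im is None else im
    hsv=cv2.cvtColor(im,cv2.COLOR_BGR2HSV);m=cv2.inRange(hsv,(8,60,120),(28,255,255));m[:200]=0;m[325:]=0;m[:,:290]=0;m[:,:]*=1;m[:,400:]=0
    n,l,s,c=cv2.connectedComponentsWithStats(m)
    for i in range(1,n):
        if s[i,4]>30:
            p=np.argwhere(l==i)[:,::-1];W=np.array([tork(onz("top",*q,85.)) for q in p]);print("wood",s[i,4],"x mean %.1f (start was ~170) y %.0f..%.0f"%(W[:,0].mean(),W[:,1].min(),W[:,1].max()))
E
python3 - <<'E'
from h import *
board(cv2.imread("pics/top0.png"));board()
E
```

```text
wood 531 x mean 169.8 (start was ~170) y -26..147
wood 260 x mean 179.4 (start was ~170) y 48..147
```

Tube moved with the pads (board +9.6 mm). Lowering the squeeze so the grip slips before the stud can be overloaded.

Request:
move_arm(increments=[-0.014,0,0,0,0,0,0.8,-0.017,0,0,0,0,0,0.8,-0.02,0,0,0,0,0,0.8,-0.02,0,0,0,0,0,0.8,-0.017,0,0,0,0,0,0.8], squeeze=13)

```text
time: 4.52
position: [498.3, -92.5, 42.4]
eef_rot: [-2.15, -2.29, -0.001]
force: [-1.6, 8.4, 7.3]
width: 32.4
```

```bash
python3 - <<'E'
from h import *
rep();board()
E
```

```text
4.52 rack [151.6   0.5  42.4] F rack [-8.5 -1.1  7.3] w 32.4 roterr [-0.02  0.05 -0.01]
wood 227 x mean 205.4 (start was ~170) y 70..147
```

Request:
move_arm(increments=[-0.007,0,0,0,0,0,0.8,-0.006,0,0,0,0,0,0.8,-0.005,0,0,0,0,0,0.8,-0.005,0,0,0,0,0,0.8,-0.004,0,0,0,0,0,0.8], squeeze=11)

```text
time: 4.98
position: [498.7, -100.5, 42.4]
eef_rot: [-2.15, -2.29, -0.001]
force: [-2.7, 6.1, 7.2]
width: 32.2
```

Request:
move_arm(increments=[-0.003,0,0,0,0,0,0.8,-0.003,0,0,0,0,0,0.8,-0.003,0,0,0,0,0,0.8,-0.003,0,0,0,0,0,0.8,-0.003,0,0,0,0,0,0.8])

```text
time: 5.4
position: [499.1, -105.3, 42.4]
eef_rot: [2.15, 2.29, 0.0]
force: [-1.9, -7.8, 3.1]
width: 32.4
```

```bash
python3 - <<'E'
from h import *
rep();board()
E
```

```text
5.4 rack [164.4   0.6  42.4] F rack [ 7.6 -2.4  3.1] w 32.4 roterr [-0.03 -0.01 -0.02]
wood 227 x mean 218.3 (start was ~170) y 71..147
```

Force reversed (+7.6 N): the cone is entering the next hole and pushing the tube onward. Creeping on.

Request:
move_arm(increments=[-0.003,0,0,0,0,0,0.8,-0.003,0,0,0,0,0,0.8,-0.002,0,0,0,0,0,0.8,0,0,0,0,0,0,0.8,0,0,0,0,0,0,0.8], squeeze=10)

```text
time: 5.87
position: [499.2, -107.9, 42.4]
eef_rot: [2.15, 2.29, 0.0]
force: [-1.2, -0.4, 5.1]
width: 32.1
```

```bash
python3 - <<'E'
from h import *
rep();board()
a=arm.snapshot("scene")[180:320,190:360]
cv2.imwrite("pics/c5.png",cv2.resize(a,(680,560),interpolation=3))
E
```

```text
5.87 rack [167.    0.5  42.4] F rack [ 0.3 -1.2  5.1] w 32.1 roterr [-0.03 -0.01 -0.01]
wood 222 x mean 220.8 (start was ~170) y 71..147
```

View pics/c5.png

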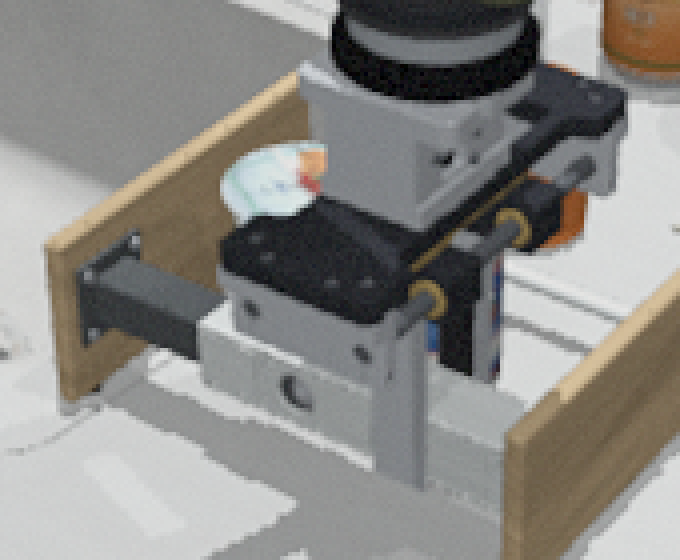

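Sleeve is at +51 mm, force back to about 0 (no drag). In the hole at crop (298,392) the grey stud shows with a dark crescent on its left. Releasing and rising to look closely.

Request:
move_arm(increments=[0,0,0,0,0,0,0.5,0,0,0,0,0,0,0.415,0,0,0,0,0,0,0.415,0,0,-0.02,0,0,0,0.415,0,0,-0.06,0,0,0,0.415])

```text
time: 6.38
position: [497.8, -107.5, 64.7]
eef_rot: [-2.148, -2.288, 0.003]
force: [-0.4, -0.2, -0.4]
width: 54.6
```

Request:
move_arm(increments=[0,0,-0.12,0,0,0,0.415,0,0,-0.12,0,0,0,0.415,0,0,-0.1,0,0,0,0.415,0,0,0,0,0,0,0.415,0,0,0,0,0,0,0.415])

```text
time: 6.8
position: [499.6, -107.9, 169.8]
eef_rot: [2.148, 2.288, 0.002]
force: [-0.3, -0.2, -0.7]
width: 55.1
```

```bash
python3 - <<'E'
from h import *
rep();board()
im=arm.snapshot("scene");cv2.imwrite("pics/s6.png",im)
A=cv2.resize(cv2.imread("pics/scene0.png")[260:300,235:295],(390,260),interpolation=3)
B=cv2.resize(im[260:300,235:295],(390,260),interpolation=3)
C=cv2.resize(im[190:330,190:400],(780,520),interpolation=3)[:330]
cv2.imwrite("pics/c6.png",np.vstack([np.hstack([A,B]),C]))
E
```

```text
6.8 rack [167.    0.9 169.8] F rack [ 0.2 -0.3 -0.7] w 55.1 roterr [-0.18 -0.07 -0.01]
wood 61 x mean 221.9 (start was ~170) y 119..147
```

View pics/c6.png

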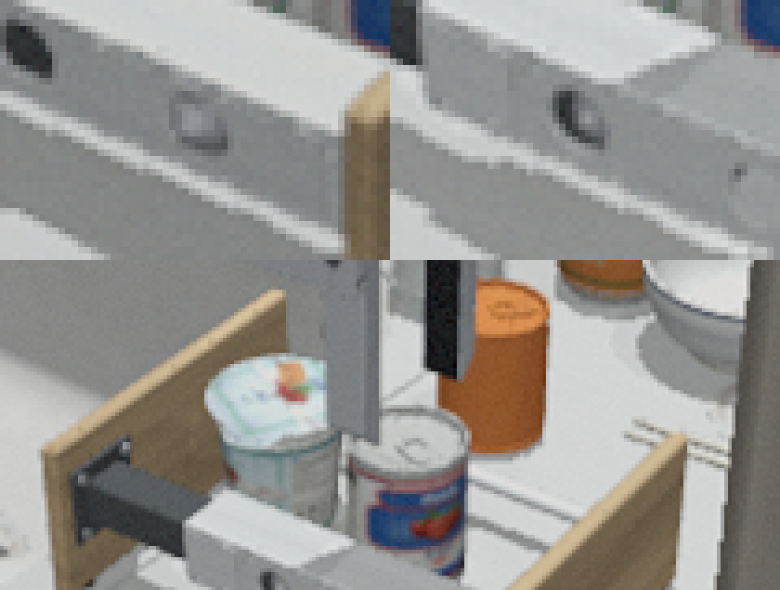

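Top right crop: the stud shows in the right part of the hole (580,117) with a wide dark crescent on its left. So the hole is still about 2–3 mm short of the stud, and the button is not fully out. Tin and pot stand untouched. I'll regrip in the same place and draw a little further.

Request:
move_arm(increments=[0,0,0.1,0,0,0,0.415,0,0,0.12,0,0,0,0.415,0,0,0.12,0,0,0,0.415,0,0,0.085,0,0,0,0.415,0,0,0,0,0,0,0.415])

```text
time: 7.32
position: [495.5, -106.8, 34.9]
eef_rot: [-2.144, -2.284, 0.007]
force: [-1.1, 0.1, -0.5]
width: 54.8
```

Request:
move_arm(increments=[0,0,0,0,0,0,0.6,0,0,0,0,0,0,0.8,0,0,0,0,0,0,0.8,0,0,0,0,0,0,0.8,0,0,0,0,0,0,0.8], squeeze=11)

```text
time: 7.73
position: [499.2, -108.1, 42.1]
eef_rot: [2.149, 2.29, 0.0]
force: [-3.8, -0.6, 6.7]
width: 31.8
```

Request:
move_arm(increments=[-0.002,0,0,0,0,0,0.8,-0.002,0,0,0,0,0,0.8,-0.002,0,0,0,0,0,0.8,-0.001,0,0,0,0,0,0.8,0,0,0,0,0,0,0.8])

```text
time: 8.15
position: [499.4, -110.2, 42.1]
eef_rot: [2.149, 2.289, 0.0]
force: [-4.2, -0.4, 6.5]
width: 32.2
```

```bash
python3 - <<'E'
from h import *
rep();board()
E
```

```text
8.15 rack [169.3   0.6  42.1] F rack [ 0.1 -4.2  6.5] w 32.2 roterr [-0.07 -0.04 -0.02]
wood 227 x mean 223.1 (start was ~170) y 71..147
```

Request:
move_arm(increments=[-0.002,0,0,0,0,0,0.8,-0.001,0,0,0,0,0,0.8,-0.001,0,0,0,0,0,0.8,0,0,0,0,0,0,0.8,0,0,0,0,0,0,0.8])

```text
time: 8.62
position: [499.5, -111.2, 42.1]
eef_rot: [2.149, 2.29, 0.001]
force: [-4.5, 1.9, 5.8]
width: 32.7
```

```bash
python3 - <<'E'
from h import *
rep();board()
im=arm.snapshot("scene")
cv2.imwrite("pics/c7.png",cv2.resize(im[240:320,215:335],(720,480),interpolation=3))
E
```

```text
8.62 rack [170.2   0.6  42.1] F rack [-2.2 -4.3  5.8] w 32.7 roterr [-0.06 -0.03 -0.02]
wood 225 x mean 223.9 (start was ~170) y 71..147
```

View pics/c7.png

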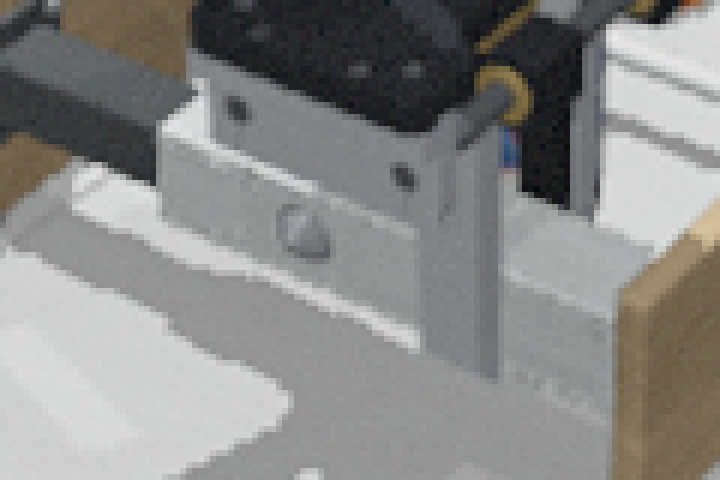

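The stud now fills the hole and stands proud, at crop (302,232), with no dark crescent. The tube meets light resistance, so it is locked at +54 mm. Releasing and planning the jar grasp, with the tool tilted 15° away from the cabinet.

Request:
move_arm(increments=[0,0,0,0,0,0,0.5,0,0,0,0,0,0,0.415,0,0,0,0,0,0,0.415,0,0,-0.03,0,0,0,0.415,0,0,-0.08,0,0,0,0.415])

```text
time: 9.13
position: [497.9, -110.7, 72.2]
eef_rot: [-2.148, -2.287, 0.003]
force: [-0.3, -0.2, -0.1]
width: 55.1
```

Request:
move_arm(increments=[0,0,-0.12,0,0,0,0.415,0,0,-0.12,0,0,0,0.415,0,0,-0.08,0,0,0,0.415,0,0,-0.03,0,0,0,0.2,0,0,0,0,0,0,0])

```text
time: 9.55
position: [500.0, -111.3, 181.1]
eef_rot: [2.148, 2.288, 0.003]
force: [0.3, -0.1, 0.9]
width: 65.1
```

```bash
python3 - <<'E'
from h import *
rep();board()
p,r=plan(rk(342.2,-9.1,180),tilt(-15),8,0)
print(tork(p),r[:,2]@ex)
plan(rk(342.2,-9.1,64),tilt(-15),5,0,p,r)
E
```

```text
9.55 rack [170.4   1.1 181.1] F rack [0.1 0.3 0.9] w 65.1 roterr [-0.22 -0.08 -0.01]
[-0.072, -0.004, 0.0, 0.0, -0.065, 0.0, 0.0, -0.071, -0.004, 0.001, 0.0, -0.065, 0.0, 0.0, -0.072, -0.004, 0.005, 0.0, -0.065, 0.0, 0.0, -0.071, -0.004, 0.006, 0.0, -0.065, 0.0, 0.0, -0.071, -0.004, 0.009, 0.0, -0.065, 0.0, 0.0]
[-0.071, -0.004, 0.011, 0.0, -0.065, 0.0, 0.0, -0.071, -0.004, 0.014, 0.0, -0.065, 0.0, 0.0, -0.07, -0.004, 0.016, 0.0, -0.065, 0.0, 0.0, 0.0, 0.0, 0.0, 0.0, 0.0, 0.0, 0.0, 0.0, 0.0, 0.0, 0.0, 0.0, 0.0, 0.0]
end [ 500.5 -283.6  179.9] rot err deg 0.1
[342.4  -9.2 179.9] 0.2574875433684264
[0.02, 0.0, 0.075, 0.0, -0.001, 0.0, 0.0, 0.02, 0.0, 0.074, 0.0, -0.001, 0.0, 0.0, 0.02, 0.0, 0.075, 0.0, -0.001, 0.0, 0.0, 0.02, 0.0, 0.075, 0.0, -0.001, 0.0, 0.0, 0.02, 0.0, 0.074, 0.0, -0.001, 0.0, 0.0]
end [ 500.7 -283.5   64.1] rot err deg 0.09
```

Request:
move_arm(increments=[-0.072,-0.004,0,0,-0.065,0,0,-0.071,-0.004,0.001,0,-0.065,0,0,-0.072,-0.004,0.005,0,-0.065,0,0,-0.071,-0.004,0.006,0,-0.065,0,0,-0.071,-0.004,0.009,0,-0.065,0,0])

```text
time: 10.02
position: [499.2, -219.4, 177.2]
eef_rot: [2.067, 2.203, -0.172]
force: [0.2, 0.1, -0.4]
width: 93.8
```

Request:
move_arm(increments=[-0.071,-0.004,0.011,0,-0.065,0,0,-0.071,-0.004,0.014,0,-0.065,0,0,-0.07,-0.004,0.016,0,-0.065,0,0,0,0,0,0,0,0,0,0,0,0,0,0,0,0])

```text
time: 10.43
position: [499.8, -283.3, 177.5]
eef_rot: [2.016, 2.146, -0.264]
force: [-1.1, 0.1, -0.1]
width: 93.7
```

```bash
python3 - <<'E'
from h import *
rep()
cv2.imwrite("pics/c8.png",cv2.resize(arm.snapshot("top")[180:360,260:500],(800,600),interpolation=3))
f=lambda P:(proj("top",P)-[260,180])*3.333
s=arm.state();print("tcp",f(s["position"]))
plan(rk(342.2,-9.1,64),tilt(-15),5,0)
E
```

```text
10.43 rack [342.   -9.9 177.5] F rack [-0.2 -1.1 -0.1] w 93.7 roterr [  0.15 -14.76   0.02]
tcp [620.74341578 313.01128626]
[0.019, 0.001, 0.074, -0.001, -0.002, 0.0, 0.0, 0.019, 0.0, 0.073, -0.001, -0.002, 0.0, 0.0, 0.019, 0.001, 0.074, -0.001, -0.002, 0.0, 0.0, 0.019, 0.0, 0.073, -0.001, -0.002, 0.0, 0.0, 0.02, 0.0, 0.074, -0.001, -0.002, 0.0, 0.0]
end [ 500.5 -283.3   63.9] rot err deg 0.07
```

View pics/c8.png

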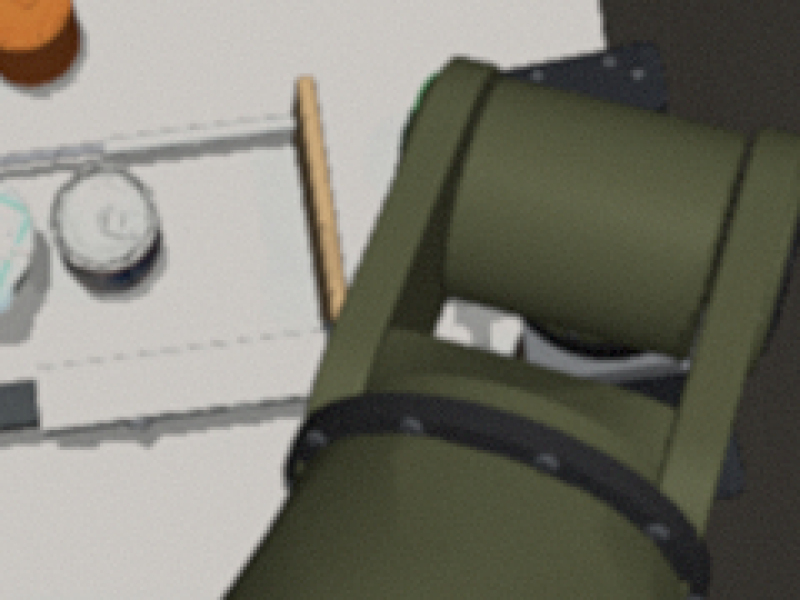

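Wrist and gripper plate lie clear of the cabinet and the green can (edge at (425,100)). Tin still stands in place at (107,220), board at (320,200). Descending.

Request:
move_arm(increments=[0.019,0.001,0.074,-0.001,-0.002,0,0,0.019,0,0.073,-0.001,-0.002,0,0,0.019,0.001,0.074,-0.001,-0.002,0,0,0.019,0,0.073,-0.001,-0.002,0,0,0.02,0,0.074,-0.001,-0.002,0,0])

```text
time: 10.9
position: [501.1, -283.0, 64.0]
eef_rot: [2.008, 2.142, -0.264]
force: [0.4, 0.1, 0.3]
width: 94.3
```

Request:
move_arm(increments=[0,0,0,0,0,0,0,0,0,0,0,0,0,0.2,0,0,0,0,0,0,0.35,0,0,0,0,0,0,0.45,0,0,0,0,0,0,0.6], squeeze=12)

```text
time: 11.32
position: [501.8, -284.4, 66.9]
eef_rot: [2.008, 2.139, -0.264]
force: [-0.4, 0.2, 0.6]
width: 70.6
```

Request:
move_arm(increments=[0,0,0,0,0,0,0.7,0,0,0,0,0,0,0.7,0,0,0,0,0,0,0.7,0,0,0,0,0,0,0.7,0,0,0,0,0,0,0.7])

```text
time: 11.73
position: [501.2, -284.4, 65.6]
eef_rot: [2.009, 2.14, -0.265]
force: [-0.4, 0.8, 1.8]
width: 44.5
```

```bash
python3 - <<'E'
from h import *
rep()
s=arm.state()
p,r=plan(s["position"]+[0,0,120],tilt(-15),5,.7)
p,r=plan(rk(182,88.5,185),tilt(-15),6,.7,p,r)
E
```

```text
11.73 rack [343.2  -8.5  65.6] F rack [-0.8 -0.4  1.8] w 44.5 roterr [ -0.14 -15.19  -0.03]
[-0.021, 0.0, -0.077, 0.001, 0.001, 0.0, 0.7, -0.021, 0.0, -0.077, 0.001, 0.001, 0.0, 0.7, -0.021, 0.0, -0.078, 0.001, 0.001, 0.0, 0.7, -0.021, 0.001, -0.077, 0.001, 0.001, 0.0, 0.7, -0.02, 0.0, -0.077, 0.001, 0.001, 0.0, 0.7]
end [ 501.4 -284.2  185.5] rot err deg 0.05
[0.086, 0.054, -0.023, 0.0, 0.0, 0.0, 0.7, 0.087, 0.054, -0.023, 0.0, 0.0, 0.0, 0.7, 0.086, 0.054, -0.023, 0.0, 0.0, 0.0, 0.7, 0.087, 0.053, -0.023, 0.0, 0.0, 0.0, 0.7, 0.086, 0.054, -0.023, 0.0, 0.0, 0.0, 0.7]
[0.087, 0.054, -0.023, 0.0, 0.0, 0.0, 0.7, 0.0, 0.0, 0.0, 0.0, 0.0, 0.0, 0.7, 0.0, 0.0, 0.0, 0.0, 0.0, 0.0, 0.7, 0.0, 0.0, 0.0, 0.0, 0.0, 0.0, 0.7, 0.0, 0.0, 0.0, 0.0, 0.0, 0.0, 0.7]
end [ 587.9 -117.3  185.1] rot err deg 0.05
```

Width 44.5 mm: the jar is held. Lifting, then crossing over the board.

Request:
move_arm(increments=[-0.01,0,-0.04,0,0,0,0.7,-0.021,0,-0.077,0.001,0.001,0,0.7,-0.024,0,-0.09,0.001,0.001,0,0.7,-0.028,0.001,-0.1,0.001,0.001,0,0.7,-0.02,0,-0.079,0.001,0.001,0,0.7], squeeze=20)

```text
time: 12.15
position: [501.5, -283.8, 188.5]
eef_rot: [2.01, 2.141, -0.264]
force: [-0.4, -1.3, -1.2]
width: 44.8
```

Request:
move_arm(increments=[0.03,0.018,-0.008,0,0,0,0.7,0.05,0.032,-0.013,0,0,0,0.7,0.06,0.038,-0.016,0,0,0,0.7,0.06,0.038,-0.016,0,0,0,0.7,0.06,0.038,-0.016,0,0,0,0.7])

```text
time: 12.57
position: [545.5, -198.9, 185.0]
eef_rot: [2.011, 2.142, -0.266]
force: [1.0, -0.7, -0.7]
width: 44.2
```

Request:
move_arm(increments=[0.06,0.038,-0.016,0,0,0,0.7,0.06,0.038,-0.016,0,0,0,0.7,0.06,0.038,-0.016,0,0,0,0.7,0.05,0.032,-0.013,0,0,0,0.7,0.029,0.013,-0.008,0,0,0,0.7])

```text
time: 12.98
position: [588.4, -114.9, 184.6]
eef_rot: [2.01, 2.144, -0.265]
force: [-0.7, -0.1, -1.1]
width: 44.5
```

Request:
move_arm(increments=[0,0,0,0,0,0,0.7,0,0,0,0,0,0,0.7,0,0,0,0,0,0,0.7,0,0,0,0,0,0,0.7,0,0,0,0,0,0,0.7])

```text
time: 13.4
position: [587.5, -117.7, 185.0]
eef_rot: [2.012, 2.141, -0.266]
force: [0.3, 0.3, -0.0]
width: 44.0
```

```bash
python3 - <<'E'
from h import *
rep()
a=arm.snapshot("scene");b=arm.snapshot("top");cv2.imwrite("pics/t9.png",b)
a=cv2.resize(a[130:330,190:400],(420,400),interpolation=3);b=cv2.resize(b[180:340,210:362],(380,400),interpolation=3)
cv2.imwrite("pics/c9.png",np.hstack([a,b]))
E
```

```text
13.4 rack [182.3  88.1 185. ] F rack [-0.3  0.3 -0. ] w 44.0 roterr [ -0.03 -15.07   0.05]
```

View pics/c9.png

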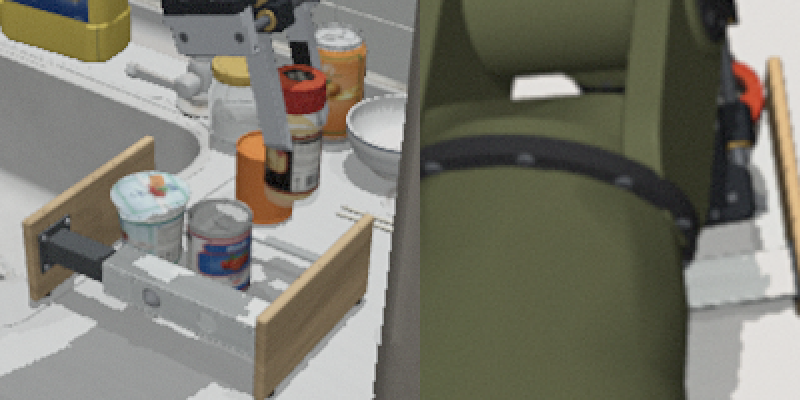

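The jar hangs over the gap, with lid at left crop (303,80) and bottom at (292,197). It seems to lean slightly; I'll check against a projected vertical, and the button is at (151,296), proud. Tin and pot stand.

```bash
python3 - <<'E'
from h import *
f=lambda P:np.round((proj("scene",P)-[190,130])*2,1)
for b in (115,):
  for t in(0,3,6,9,12):
    k=np.tan(np.radians(t)); g=rk(179.5,88,b+70); print(t,"toward-x lean top/bot",f(g+np.array([0,0,36])-36*k*ex),f(g-np.array([0,0,70])+70*k*ex))
im=cv2.imread("pics/c9.png")[:, :420];hsv=cv2.cvtColor(im,cv2.COLOR_BGR2HSV)
m=cv2.inRange(hsv,(0,150,70),(6,255,255));m[130:]=0
p=np.argwhere(m)[:,::-1];p=p[(p[:,0]>270)&(p[:,0]<340)];print("lid box",p.min(0),p.max(0),cv2.minAreaRect(p.astype(np.float32)))
m=cv2.inRange(hsv,(5,40,30),(25,255,200));m[:130]=0;m[205:]=0;m[:,:255]=0;m[:,330:]=0
cv2.imwrite("pics/c10.png",cv2.resize(im[50:220,220:350],(780,1020)[:1]+(600,) if 0 else (459,600),interpolation=3))
E
```

```text
0 toward-x lean top/bot [294.3  79.6] [288.5 196.9]
3 toward-x lean top/bot [292.2  79. ] [292.3 198.3]
6 toward-x lean top/bot [290.   78.3] [296.2 199.7]
9 toward-x lean top/bot [287.9  77.6] [300.2 201.1]
12 toward-x lean top/bot [285.7  76.9] [304.2 202.6]
lid box [280  64] [325 113] ((302.5, 88.5), (49.0, 45.0), 90.0)
```

View pics/c10.png

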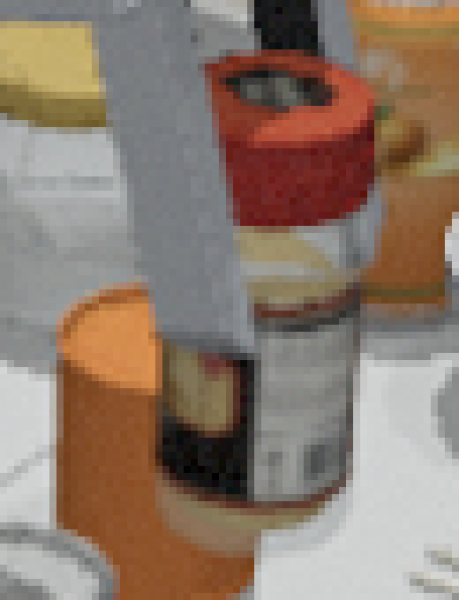

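The jar is upright within about a degree (lid centre about (300,75), base (292,197)) and centred in the gap. Lowering.

Request:
move_arm(increments=[0.014,0,0.05,0,0,0,0.7,0.024,0,0.084,0,0,0,0.7,0.026,0,0.092,0,0,0,0.7,0.023,0,0.082,0,0,0,0.7,0.014,0,0.05,0,0,0,0.7])

```text
time: 13.92
position: [586.7, -115.7, 70.5]
eef_rot: [2.012, 2.143, -0.268]
force: [-0.5, -0.5, -0.5]
width: 44.2
```

Request:
move_arm(increments=[0,0,0,0,0,0,0.7,0,0,0,0,0,0,0.7,0.001,0,0.004,0,0,0,0.7,0.001,0,0.004,0,0,0,0.7,0,0,0,0,0,0,0.7])

```text
time: 14.33
position: [588.2, -115.8, 71.8]
eef_rot: [2.01, 2.141, -0.264]
force: [1.0, 0.5, -0.6]
width: 44.2
```

```bash
python3 - <<'E'
from h import *
rep()
E
```

```text
14.33 rack [180.4  88.8  71.8] F rack [-0.5  1.1 -0.6] w 44.2 roterr [ -0.11 -15.09   0.  ]
```

6 mm to go; creeping down.

Request:
move_arm(increments=[0.001,0,0.004,0,0,0,0.7,0.001,0,0.004,0,0,0,0.7,0.001,0,0.004,0,0,0,0.7,0.001,0,0.004,0,0,0,0.7,0,0,0.002,0,0,0,0.7])

```text
time: 14.75
position: [587.9, -115.9, 65.7]
eef_rot: [2.011, 2.142, -0.265]
force: [-4.5, 3.0, 10.1]
width: 44.3
```

Request:
move_arm(increments=[0,0,0,0,0,0,0.7,0,0,0.001,0,0,0,0.7,0,0,0.001,0,0,0,0.7,0,0,0,0,0,0,0.7,0,0,0,0,0,0,0.7])

```text
time: 15.17
position: [588.0, -115.9, 65.7]
eef_rot: [2.011, 2.141, -0.265]
force: [-4.6, 2.9, 10.3]
width: 44.4
```

```bash
python3 - <<'E'
from h import *
rep()
E
```

```text
15.17 rack [180.5  88.6  65.7] F rack [-3.2 -4.4 10.3] w 44.4 roterr [-5.000e-02 -1.508e+01 -1.000e-02]
```

Request:
move_arm(increments=[0,0,-0.002,0,0,0,0.7,0,0,0,0,0,0,0.51,0,0,0,0,0,0,0.47,0,0,0,0,0,0,0.4,0,0,0,0,0,0,0.3], squeeze=5)

```text
time: 15.58
position: [587.8, -115.9, 65.1]
eef_rot: [2.011, 2.142, -0.266]
force: [0.3, -0.2, -0.5]
width: 59.8
```

Request:
move_arm(increments=[0,0,0,0,0,0,0.25,0,0,0,0,0,0,0.25,-0.008,0,-0.03,0,0,0,0.25,-0.021,0,-0.08,0,0,0,0.25,-0.026,0,-0.1,0,0,0,0.25])

```text
time: 16.0
position: [586.8, -115.3, 130.1]
eef_rot: [2.012, 2.144, -0.268]
force: [0.7, -0.4, -0.1]
width: 70.5
```

Request:
move_arm(increments=[-0.026,0,-0.1,0,0,0,0.25,-0.026,0,-0.1,0,0,0,0.25,0,-0.1,-0.03,0,0,0,0.25,0,-0.12,0,0,0,0,0.25,0,-0.12,0,0,0,0,0.25])

```text
time: 16.42
position: [484.7, -118.9, 202.1]
eef_rot: [2.01, 2.141, -0.264]
force: [-0.0, 0.4, 0.7]
width: 70.7
```

Request:
move_arm(increments=[0,-0.12,0,0,0,0,0.25,0,-0.12,0,0,0,0,0.25,0,-0.1,0,0,0,0,0.25,0,0,0,0,0,0,0.25,0,0,0,0,0,0,0.25])

```text
time: 16.83
position: [383.6, -125.6, 202.2]
eef_rot: [2.011, 2.139, -0.264]
force: [0.4, 0.2, -0.4]
width: 70.4
```

```bash
python3 - <<'E'
from h import *
rep()
a=arm.snapshot("scene");b=arm.snapshot("top");board(b);cv2.imwrite("pics/t11.png",b)
a=cv2.resize(a[190:330,190:380],(543,400),interpolation=3);b=cv2.resize(b[170:330,210:378],(420,400),interpolation=3)
cv2.imwrite("pics/c11.png",np.hstack([a[:,:380],b]))
E
```

```text
16.83 rack [ 177.4 -116.   202.2] F rack [-0.2  0.4 -0.4] w 70.4 roterr [ -0.16 -15.11   0.04]
wood 525 x mean 224.0 (start was ~170) y -25..147
```

View pics/c11.png

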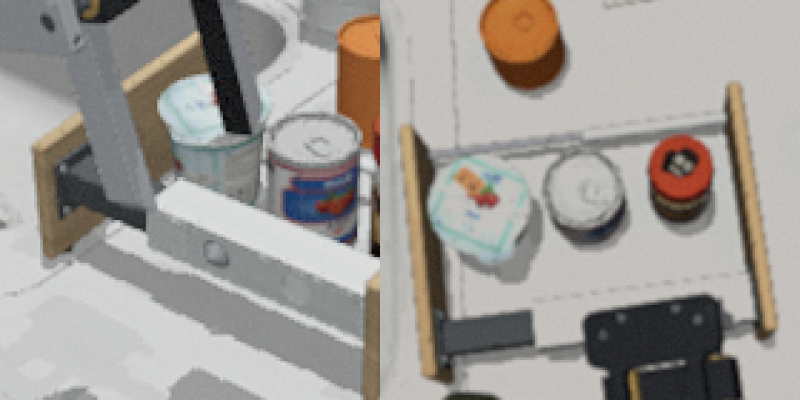

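The jar stands in the gap, with lid at right crop (681,163), between tin (585,190) and board (745,200). The button is proud in its hole at left crop (215,252), and pot and tin are unmoved. One numeric check, then I hand in.

```bash
python3 - <<'E'
from h import *
print("jar",tork(onz("top",330.4,235.2,106.)),"tin",tork(onz("top",292,246,72.)),"pot",tork(onz("top",249.5,252.5,70.)))
rep();print(arm.close_job())
E
```

```text
jar [180.   89.6 106. ] tin [112.9  87.3  72. ] pot [38.5 86.3 70. ]
16.93 rack [ 177.4 -114.8  201.7] F rack [-0.1  0.   0.5] w 70.3 roterr [ -0.11 -15.09  -0.  ]
the job is handed in; nothing more can be done
None
```

The rack is widened by one hole and locked, and the spice jar stands upright in the gap. I handed the job in at about 17 s, with no sign in my checks of anything knocked or pushed aside.

- **Rack:** I squeezed the button flush (jaws at 32.1 mm) and drew the tube out. The first release, at +51 mm, was too early: a close look showed the button not fully out. I gripped again and drew it to +54 mm, where the button stood proud in the next hole and the tube began to resist. The highest force I read along the tube was about 8.5 N, well under the 20 N limit.
- **Jar:** It is at rack x = 180, y ≈ 90 mm, between the tin's edge at about 141 mm and the sliding board at about 219 mm. Its lid position agrees with it standing upright.
- **Pot and tin:** Both are standing within about 1 mm of where I first measured them. The green and orange look-alikes were left alone.

At hand-in the gripper was clear of everything, with force readings near zero. Apart from the early first release, none of my checks failed or disagreed.

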